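Turn the practice bar for its scan

ROBOT

A 7-joint arm with a two-finger parallel gripper is mounted at the origin on the work surface. World frame = base frame: x ahead of the robot, y to its left, z up, the work surface at z = 0. Lengths are in m, angles in rad, forces in N, time in s.
With the tool pointing down it reaches from about 0.4 to 0.9 m from the base axis. Payload 5.5 kg.
Tool frame: the origin (TCP) lies midway between the tips of the shut fingers; the grasp point (between the pads) lies behind it (grasp_offset is the z of the grasp point in the tool frame, in m); z points along the fingers, y is the line along which they close (so a half turn about z gives the same grasp; the last joint's range is limited). The gripper opens to 92 mm and grips with 3 to 60 N. Pads are 19 mm wide; open, the fingers measure 130 mm over their backs; the gripper's body (75 mm by 190 mm) begins 47 mm behind the grasp point.
Start: joints at [-0.91, 0.501, -0.427, 1.55, 0.221, 1.138, -0.21], TCP at [0.252, 0.599, 0.227] pointing down, gripper open.
Joint ranges: [-2.88, 2.88], [-0.31, 2.03], [-1.54, 1.56], [0.2, 2.42], [-1.41, 4.55], [0.19, 2.02], [-2.57, 2.57]. Speed limits (rad/s): [2.57, 2.57, 3.14, 3.14, 3.14, 3.14, 3.14].

INTERFACE

Orientations are given as [roll, pitch, yaw] about the fixed x, y, z axes, in that order (R = Rz(yaw) Ry(pitch) Rx(roll)).
In Python, from rig import sense, read_camera, camera_params, finish_job, grasp_offset gives the robot as it stands. The module is installed in compiled form; this text tells all that it offers.
- The arm moves only by the tool step_arm, never from a script. Its argument "rows" is one flat list of numbers, 7 for each row, row after row: the shift along the tool's x, y, z in mm, then the turn, a rotation vector about the tool's x, y, z in degrees, then the gripper command: -1 is shut, 1 is fully open, values between are in proportion. A call has 1 to 20 rows; each row is the pose to reach, as a shift and turn from the pose commanded when the call began, along the tool's axes at that moment; what a row does not reach only later rows make up. A row lasts 1/12 s, in which the tool goes at most 41.7 mm and 7.16 degrees, less where a joint would pass 70% of its speed; a pose out of reach is approached as far as the arm can. A call with a gripper value outside its range is refused whole. The fingers move at their own pace and stop on an object; "newtons" is the grip in N (left out, the last holds). Time passes only in rows, so rows that repeat a pose let the fingers close. It gives the time, the measured TCP pose, the force, the opening and the grip force at its end, in the units of the state.
- sense(): the state, without advancing time (a new reading comes with each control period).
- read_camera(name): name is "scene" or "side" or "wrist"; returns the picture (400x640x3 uint8, red, green, blue); there is no depth.
- camera_params(name): a dict with "K" (3x3 intrinsics, pixels), "distortion" ([k1, k2, p1, p2, k3] as OpenCV has them; the pictures are not rectified), "world_from_camera" (4x4, takes a point from camera to world coordinates). Camera axes: x right, y down, z forward; pixel columns grow to the right and rows downward; lengths in m; the calibration is good to about 2 mm. A picture is of the moment at which its call begins: read the wrist's pose just before it. camera_params takes no time and is no camera call; for the wrist camera it gives the pose at the moment of the call.
- finish_job(): hands the job in; it is judged then, once.
The state is a dict: "time": time; "q": joint angles; "joint_vel": joint speeds; "joint_efforts": joint torques, N m; "eef_pos": TCP position; "tcp_rot": TCP orientation; "ft_force": force on the tool from outside, world axes, zero at the start; "ft_torque": the same for the moment, N m; "width": finger opening in m; "finger_force": force on a finger pad.
Only numpy, scipy, OpenCV 4.12 (cv2) and the standard library are available. Lean on these libraries where they do the work, as an engineer would, in place of code of your own. Each camera call takes 0.05 s, during which the arm holds its last target. There are 200 camera calls.

TASK

Slide the scan box's clear guard window fully open. Roll the hexagonal bar that lies inside over onto its next flat, so that its orange face is flat on top, without taking it out of the box. Then slide the guard fully shut, let go of it, and leave the other things on the table where they are.

Things in the scene. Friction and masses are not known exactly. Their poses are not given: they have to be found in the camera images.
- scanbox: Red and black scan box fixed to the table, 250 (x) x 460 (y) x 103 high; origin at the centre of its underside, y along its length and the guard's track. Its -y half is an open-topped chamber, its +y half a closed red housing, top at z = 90 mm, over which the guard slides when opened. Two low rails, 8 wide, run along its length at x = -121 and +121 mm, tops at z = 103 mm.
- chamber (a point): Centre of the chamber's floor, the top of a black rubber mat, 22 above the table; axes as the box's. The chamber is 210 (x) x 208 (y) inside; its walls rise 68 above the mat.
- guard (a joint): Position of the guard window along its track in m: 0 = fully shut over the chamber (against its stop), 0.215 = fully open over the housing (against its stop); it grows towards the box's +y. It may start a little ajar. It takes about 2 N to slide and stays where it is left.
- guard_grip (a point): Centre of the guard's handle: an upright black fin, yellow stripe on top, 100 long (box x), 14 thick (box y), 35 high. The point is 15 below the fin's top and 20 above the clear pane it stands on. The pane is 220 (x) x 212 (y) x 5, underside 92 above the table, with an aluminium border; the fin stands 60 from its centre towards the box's +y. Axes as the box's.
- bar_center (a point): Centre of the loose aluminium hexagonal bar lying on the mat at any yaw: 100 long (x), 44 across flats, 50.8 across corners, about 0.3 kg. One of its six long faces is orange, at the start one of the two beside the top one. It rolls about its far lower edge, moving 25 sideways; neither mat nor fingertips let it slip easily, so a push high on the orange face must also rise with it (an arc about that edge); a level push jams.
- bar_mark (a point): Centre of the bar's orange face, 22 from the bar's axis; z points straight out of that face, x along the bar. At the start z points 60 degrees away from vertical; one roll of one flat, away from the side the orange face looks to, brings it to the top.
- spare: dark steel hexagonal bar without any coloured face, 130 long, 44 across flats; lies on the table, not part of the job. Origin on its axis at mid-length
- hammer: hammer, 250 long, lying on the table; not part of the job. Origin under its middle
- brush: brush, 220 long, lying on the table; not part of the job. Origin under its middle
- plate: black practice plate with white dots, 180 x 220 x 8, flat on the table; not part of the job. Origin at centre of underside
- torch: red and black training torch with a pink nozzle, about 230 long, lying on the table; not part of the job. Origin on its underside, near mid-length
- bottle: clear bottle with red cap, 64 diameter, 200 tall, standing; not part of the job. Origin at centre of underside
- cup: paper cup, 76 diameter, 90 tall, standing; not part of the job. Origin at centre of underside

How it is judged:
By the outcome, as a careful person would: the job done as asked, in the order asked, and still so for the second after the job is handed in, with the robot touching nothing.
It also fails if it takes over 69 s, if anything falls off the work surface, if the arm or the gripper's body presses on something with over 40 N, if the wrist force passes 120 N, or if a joint passes its speed limit or range.

## Working session

There is one attempt and no reset: what is moved stays moved. The work goes in short steps, Python scripts to look and compute and a tool call to move; the robot and the scene stay as the last step left them, time stands still between calls to the robot, and variables do not carry over. Pictures are saved under pics/ and viewed, at most 13 in all, crops included, and the job is handed in when it is done.

Besides the shell and the picture viewer there is one more tool, called after ">>>" as a command line: name --argument value ..., lists and objects as JSON in quotes. step_arm: Moves the arm, as the interface text tells. Its arguments: {"type":"object","properties":{"rows":{"type":"array","items":{"type":"number"}},"newtons":{"type":"number"}},"required":["rows"]}

```bash
mkdir -p pics
cat > h.py <<'E'
import numpy as np, cv2
from rig import *
def snap(n,f=None):
    p=camera_params(n); im=read_camera(n)
    if f: cv2.imwrite('pics/'+f,im[:,:,::-1])
    return im,p
def ray(p,uv):
    K=np.array(p['K']);D=np.array(p['distortion']);T=np.array(p['world_from_camera'])
    q=cv2.undistortPoints(np.array(uv,float).reshape(-1,1,2),K,D).reshape(-1,2)
    d=np.c_[q,np.ones(len(q))]@T[:3,:3].T
    return T[:3,3],d
def onz(p,uv,z):
    o,d=ray(p,uv); return o+d*((z-o[2])/d[:,2])[:,None]
def proj(p,X):
    T=np.linalg.inv(np.array(p['world_from_camera'])); X=np.atleast_2d(X)@T[:3,:3].T+T[:3,3]
    return cv2.projectPoints(X,np.zeros(3),np.zeros(3),np.array(p['K']),np.array(p['distortion']))[0].reshape(-1,2)
E
python3 - <<'E'
from h import *
a,_=snap('scene','a.png');b,_=snap('side','b.png')
s=sense();print(s['eef_pos'],s['tcp_rot'],s['width'],grasp_offset,s['time'])
for n in('scene','side'):print(np.round(camera_params(n)['world_from_camera'],2).tolist())
E
```

```text
[0.25159021 0.59864992 0.2257741 ] [-3.13983463e+00 -7.30406518e-05  2.74384079e+00] 0.09154419426428446 -0.0188 0.1
[[-0.83, 0.33, -0.45, 1.06], [0.56, 0.52, -0.65, 0.73], [0.02, -0.79, -0.61, 0.78], [0.0, 0.0, 0.0, 1.0]]
[[1.0, -0.01, 0.02, 0.53], [-0.03, -0.54, 0.84, -1.33], [0.0, -0.84, -0.54, 0.93], [0.0, 0.0, 0.0, 1.0]]
```

View pics/a.png

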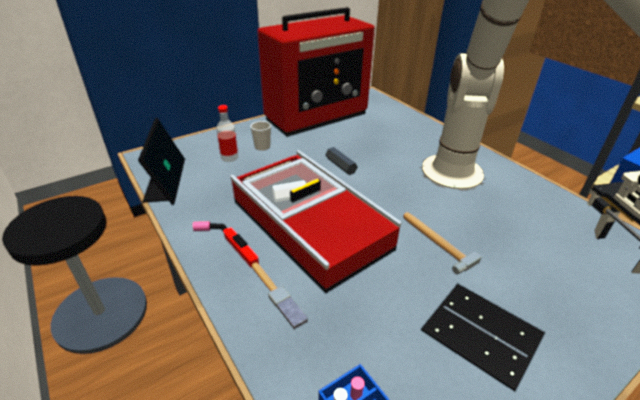

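View pics/b.png

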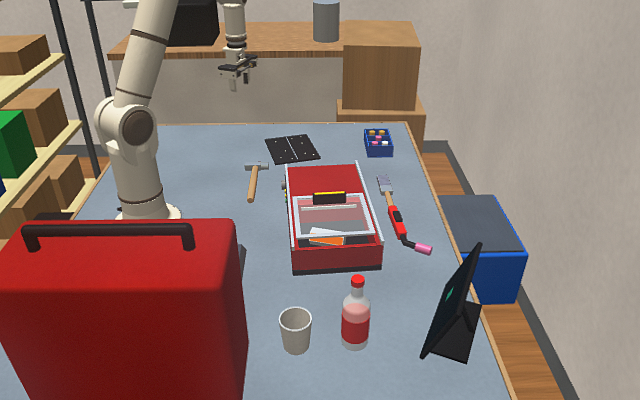

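Run:
```python
from h import *
a=cv2.imread('pics/a.png');b=cv2.imread('pics/b.png')
A=cv2.resize(a[145:295,225:405],None,fx=4,fy=4,interpolation=3)[:,:]
B=cv2.resize(b[155:280,275:390],None,fx=4.8,fy=4.8,interpolation=3)
cv2.imwrite('pics/a2.png',A);cv2.imwrite('pics/b2.png',B)
```

```text
(no output)
```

View pics/a2.png

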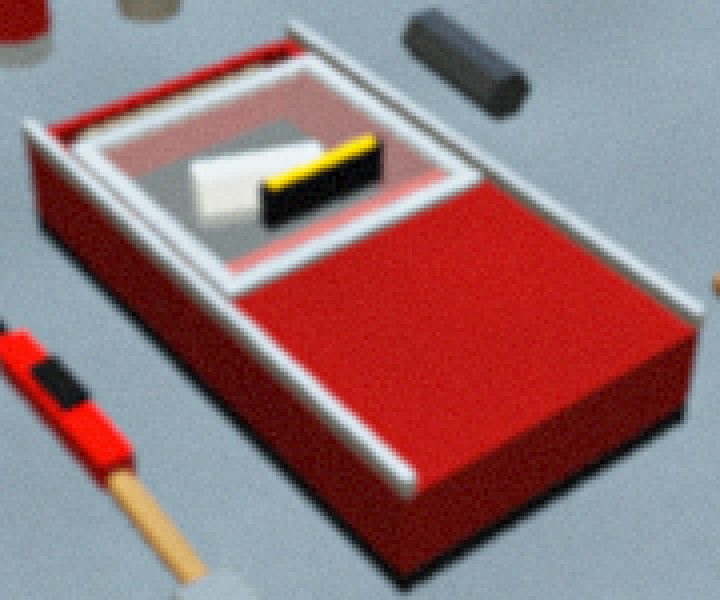

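View pics/b2.png

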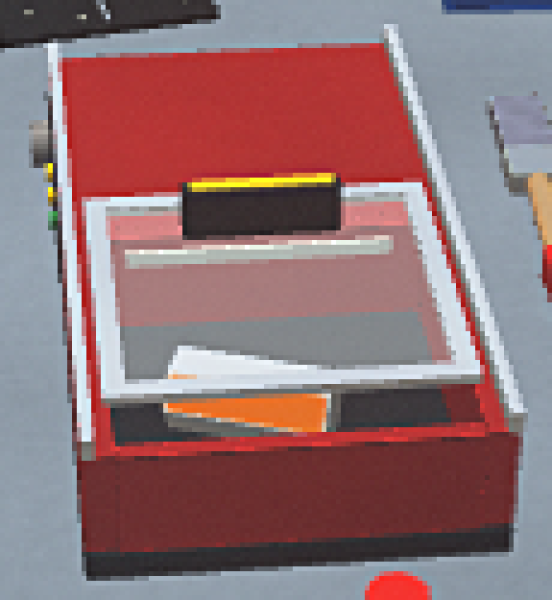

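Run:
```python
from h import *
pa=camera_params('scene');pb=camera_params('side')
fa=lambda L:np.array(L)/4+[225,145]-.4
fb=lambda L:np.array(L)/4.8+[275,155]-.4
obj=np.array([[.121,-.23],[.121,.23],[-.121,-.23],[-.121,.23]])
A=onz(pa,fa([(33,128),(410,480),(295,28),(698,312)]),.103)
B=onz(pb,fb([(518,416),(390,32),(86,450),(53,48)]),.103)
def fit(o,w):
    oc,wc=o.mean(0),w.mean(0);H=(o-oc).T@(w-wc);th=np.arctan2(H[0,1]-H[1,0],H[0,0]+H[1,1])
    c,s=np.cos(th),np.sin(th);R=np.array([[c,-s],[s,c]]);t=wc-R@oc
    print(np.degrees(th),t,np.round((o@R.T+t-w)*1000).tolist())
    return R,t
fit(obj,A[:,:2]);fit(obj,B[:,:2]);R,t=fit(np.r_[obj,obj],np.r_[A[:,:2],B[:,:2]])
fin=onz(pa,fa([(267,186),(377,138)]),.132); print(fin,(fin.mean(0)[:2]-t)@R)
fin=onz(pb,fb([(188,185),(336,180)]),.132); print(fin,(fin.mean(0)[:2]-t)@R)
# bar top edge/orange corner
print(onz(pb,fb([(178,350),(168,390),(328,400)]),.066))
```

```text
4.4355895225284545 [ 0.58130355 -0.02656815] [[2.0, -7.0], [-0.0, 5.0], [-0.0, -6.0], [-1.0, 7.0]]
4.457035957127629 [ 0.58113442 -0.03943943] [[1.0, -6.0], [-0.0, 3.0], [1.0, -0.0], [-2.0, 2.0]]
4.446376841568561 [ 0.58121898 -0.03300379] [[2.0, -13.0], [-0.0, -1.0], [-0.0, -12.0], [-1.0, 0.0], [1.0, 1.0], [-0.0, 10.0], [1.0, 6.0], [-1.0, 9.0]]
[[ 0.62808723 -0.04845907  0.132     ]
 [ 0.53332011 -0.05616904  0.132     ]] [-0.00201081 -0.0192122 ]
[[ 0.53672915 -0.05239013  0.132     ]
 [ 0.62894101 -0.04871948  0.132     ]] [ 0.00025058 -0.01762348]
[[ 0.52912361 -0.13529238  0.066     ]
 [ 0.52281268 -0.17540509  0.066     ]
 [ 0.61702919 -0.18749274  0.066     ]]
```

```bash
cat >> h.py <<'E'
from scipy.spatial.transform import Rotation as Rt
TH=np.radians(4.45); BX=np.array([np.cos(TH),np.sin(TH),0]); BY=np.array([-np.sin(TH),np.cos(TH),0])
def go(pos,yawdeg):
    s=sense();R=Rt.from_euler('xyz',s['tcp_rot']);W=Rt.from_euler('xyz',[np.pi,0,np.radians(yawdeg)])
    print('shift',np.round(R.inv().apply(np.array(pos)-s['eef_pos'])*1000,1),'turn',np.round((R.inv()*W).as_rotvec(degrees=True),1))
E
python3 -c "
from h import *
go([.585,-.091,.2],94.45)"
```

```text
shift [-574.5 -506.6   26.6] turn [-0.1  0.1 62.8]
```

>>> step_arm --rows '[-574,-507,27,0,0,62.8,-1,-574,-507,27,0,0,62.8,-1,-574,-507,27,0,0,62.8,-1,-574,-507,27,0,0,62.8,-1,-574,-507,27,0,0,62.8,-1,-574,-507,27,0,0,62.8,-1,-574,-507,27,0,0,62.8,-1,-574,-507,27,0,0,62.8,-1,-574,-507,27,0,0,62.8,-1,-574,-507,27,0,0,62.8,-1,-574,-507,27,0,0,62.8,-1,-574,-507,27,0,0,62.8,-1,-574,-507,27,0,0,62.8,-1,-574,-507,27,0,0,62.8,-1,-574,-507,27,0,0,62.8,-1,-574,-507,27,0,0,62.8,-1,-574,-507,27,0,0,62.8,-1,-574,-507,27,0,0,62.8,-1,-574,-507,27,0,0,62.8,-1,-574,-507,27,0,0,62.8,-1]'

```text
time: 1.77
eef_pos: [0.5851, -0.0972, 0.199]
tcp_rot: [-3.141, 0.003, 1.64]
ft_force: [0.2, 0.1, 0.8]
width: 0.0006
finger_force: 0.0
```

```bash
python3 -c "
from h import *
go([.585,-.091,.2],94.45)
im,p=snap('wrist','w1.png')
print(np.round(p['world_from_camera'],3).tolist())"
```

```text
shift [ 6.2  0.3 -1. ] turn [-0.   0.2 -0.5]
[[0.998, 0.066, 0.021, 0.58], [0.069, -0.953, -0.295, -0.017], [0.0, 0.296, -0.955, 0.356], [0.0, 0.0, 0.0, 1.0]]
```

View pics/w1.png

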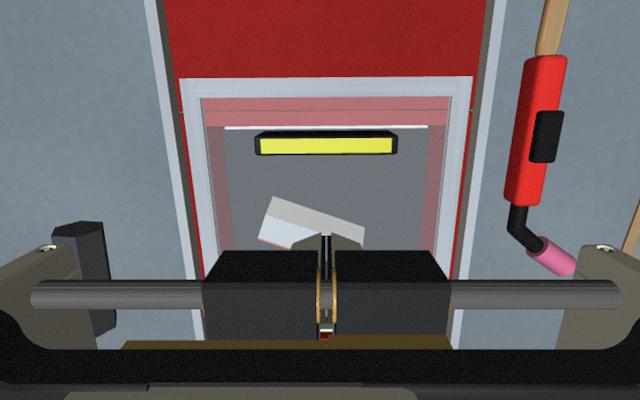

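```bash
python3 -c "
from h import *
p=camera_params('wrist')
print(onz(p,[(260,145),(393,145)],.132), onz(p,[(272,197),(364,229),(258,238)],.066))
s=sense();print(s['eef_pos'])"
```

```text
[[ 0.53588713 -0.04911898  0.132     ]
 [ 0.6274049  -0.04251925  0.132     ]] [[ 0.53498494 -0.10744004  0.066     ]
 [ 0.62441506 -0.13344896  0.066     ]
 [ 0.52233911 -0.15032971  0.066     ]]
[ 0.58437965 -0.0935992   0.19888163]
```

>>> step_arm --rows '[0,0,40,0,0,0,-1,0,0,75,0,0,0,-1,0,0,90,0,0,0,-1,0,0,90,0,0,0,-1,10,0,90,0,0,0,-1,20,0,90,0,0,0,-1,30,0,90,0,0,0,-1,40,0,90,0,0,0,-1,55,0,90,0,0,0,-1,70,0,90,0,0,0,-1,85,0,90,0,0,0,-1,100,0,90,0,0,0,-1,115,0,90,0,0,0,-1,130,0,90,0,0,0,-1,145,0,90,0,0,0,-1,160,0,90,0,0,0,-1,175,0,90,0,0,0,-1,185,0,90,0,0,0,-1,190,0,90,0,0,0,-1,190,0,90,0,0,0,-1]'

```text
time: 3.48
eef_pos: [0.57, 0.1016, 0.1105]
tcp_rot: [3.141, -0.001, 1.651]
ft_force: [0.3, -0.1, -0.7]
width: 0.0006
finger_force: 0.0
```

>>> step_arm --rows '[5,0,0,0,0,0,-1,10,0,0,0,0,0,-1,15,0,0,0,0,0,-1,20,0,0,0,0,0,-1,22,0,0,0,0,0,-1,22,0,0,0,0,0,-1]'

```text
time: 3.98
eef_pos: [0.5687, 0.1119, 0.1098]
tcp_rot: [-3.14, 0.009, 1.642]
ft_force: [-0.5, -17.8, 6.6]
width: 0.0003
finger_force: 8.9
```

```bash
python3 -c "
from h import *
print(sense()['ft_force'])
snap('scene','a3.png')
a=cv2.imread('pics/a3.png');cv2.imwrite('pics/a3c.png',cv2.resize(a[145:295,225:405],None,fx=3,fy=3,interpolation=3))"
```

```text
[ -0.45650542 -17.83204544   6.58690789]
```

View pics/a3c.png

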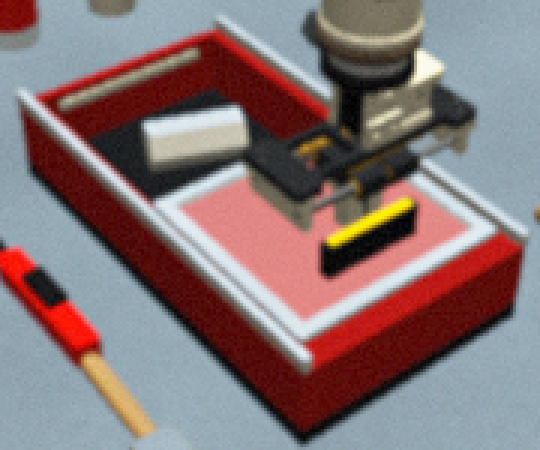

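>>> step_arm --rows '[-20,0,0,0,0,0,-1,-20,0,-40,0,0,0,-1,-40,0,-80,0,0,0,-1,-80,0,-90,0,0,0,-1,-120,0,-90,0,0,0,-1,-160,0,-90,0,0,0,-1,-200,0,-90,0,0,0,-1,-240,0,-90,0,0,0,-1,-280,0,-90,0,0,0,-1,-305,0,-90,0,0,0,-1,-310,0,-90,0,0,0,-1,-310,0,-90,0,0,0,-1,-310,0,-90,0,0,0,-1]'

```text
time: 5.12
eef_pos: [0.592, -0.1869, 0.1992]
tcp_rot: [-3.141, -0.002, 1.648]
ft_force: [0.1, -0.0, 0.1]
width: 0.0006
finger_force: 0.0
```

```bash
cat > m.py <<'E'
from h import *
import sys
im,p=snap('wrist','w%s.png'%sys.argv[1]); b,pb=snap('side','b%s.png'%sys.argv[1])
h=cv2.cvtColor(b,cv2.COLOR_RGB2HSV)
m=cv2.inRange(h,(8,150,120),(20,255,255)); n,l,st,c=cv2.connectedComponentsWithStats(m)
for i in range(1,n):
    if st[i,4]>30: print(st[i],c[i], onz(pb,[c[i]],.022+.033))
v=np.hstack([im[:,120:520],cv2.resize(b[215:265,290:390],(400,200),interpolation=3).repeat(2,0)[:400]])
cv2.imwrite('pics/m%s.png'%sys.argv[1],v[:,:,::-1]); print(sense()['eef_pos'])
E
python3 m.py 4
```

```text
[310 233  33  12 251] [325.8247012  238.53784861] [[ 0.56908295 -0.17466888  0.055     ]]
[ 482  301   82   99 3706] [521.32487858 354.29303832] [[ 0.98501182 -0.60624181  0.055     ]]
[ 0.59239136 -0.18530808  0.1993505 ]
```

View pics/m4.png

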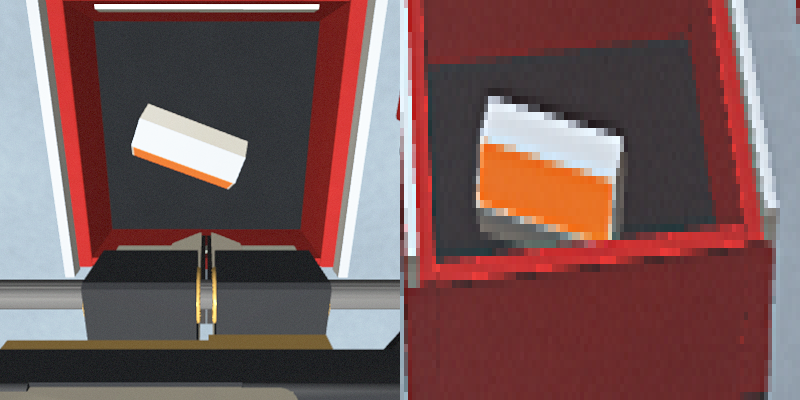

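Run:
```python
from h import *
p=camera_params('wrist')
c=np.array([(141,118),(247,142),(133,149),(237,182)])+[120,0]
w=onz(p,c,.066)[:,:2];print(np.round(w,4),w.mean(0))
d=(w[1]-w[0])/2+(w[3]-w[2])/2;print('yaw',np.degrees(np.arctan2(d[1],d[0])),np.hypot(*d),np.linalg.norm(w[2]-w[0]))
print(onz(p,np.array([(95,21),(321,22),(112,230),(300,230)])+[120,0],.022))
y=np.degrees(np.arctan2(d[1],d[0])); C=np.r_[w.mean(0),.044]
n=np.array([-np.sin(np.radians(y)),np.cos(np.radians(y)),0])
print(n); go(C-n*.055,90+y)
```

```text
[[ 0.5313 -0.1278]
 [ 0.6261 -0.1411]
 [ 0.5247 -0.1555]
 [ 0.6211 -0.1785]] [ 0.57580418 -0.15073542]
yaw -10.75639617245014 0.0972757520777049 0.028494232364492604
[[ 0.47862888 -0.04685143  0.022     ]
 [ 0.68755949 -0.03094662  0.022     ]
 [ 0.4934041  -0.25548632  0.022     ]
 [ 0.70235479 -0.23879432  0.022     ]]
[0.18663371 0.98242957 0.        ]
shift [-17.5 -28.3 155.3] turn [-0.  -0.1 15.3]
```

>>> step_arm --rows '[-17.5,-28,0,0,0,7,-1,-17.5,-28,30,0,0,15.3,-1,-17.5,-28,60,0,0,15.3,-1,-17.5,-28,95,0,0,15.3,-1,-17.5,-28,125,0,0,15.3,-1,-17.5,-28,139,0,0,15.3,-1,-17.5,-28,139,0,0,15.3,-1,-17.5,-28,139,0,0,15.3,-1]'

```text
time: 5.88
eef_pos: [0.5654, -0.2057, 0.0602]
tcp_rot: [-3.14, -0.001, 1.383]
ft_force: [0.4, -0.6, 0.1]
width: 0.0005
finger_force: 0.0
```

```bash
cat > bar.py <<'E'
from h import *
C=np.array([.5758,-.1507,.022]);y=np.radians(-10.75);n=np.array([-np.sin(y),np.cos(y),0]);a=np.array([np.cos(y),np.sin(y),0])
s=sense();d=s['eef_pos']-C;print('s,h,along',np.round([d@n*1e3,d[2]*1e3,d@a*1e3],1),np.degrees(s['tcp_rot']),s['ft_force'])
E
python3 bar.py; python3 m.py 5
```

```text
s,h,along [-55.9  38.2   0.1] [-1.79893243e+02 -5.86137507e-02  7.92527635e+01] [ 0.41992641 -0.62540805  0.12275073]
[310 233  10   9  70] [314.15714286 236.84285714] [[ 0.53583444 -0.16583806  0.055     ]]
[331 236  12   9  80] [336.8375 240.3125] [[ 0.60014995 -0.18375919  0.055     ]]
[ 482  301   82   99 3759] [521.11758446 353.92444799] [[ 0.9849068  -0.60520716  0.055     ]]
[ 0.56703696 -0.20711729  0.06220254]
```

View pics/m5.png

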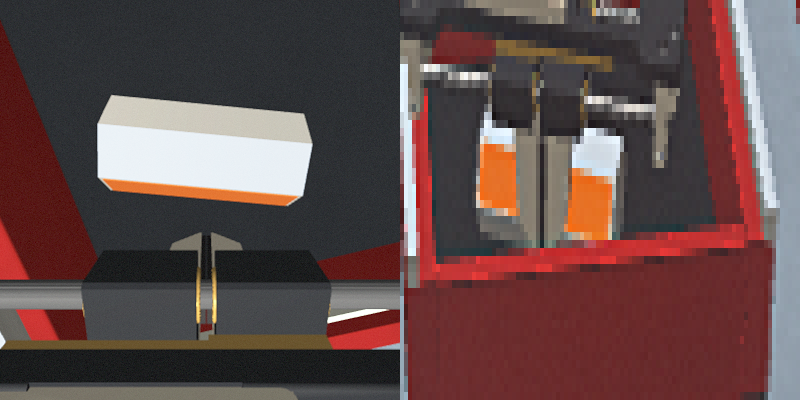

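Run:
```python
from h import *
p=camera_params('wrist')
c=np.array([(98,124),(312,143),(98,177),(303,196)])+[120,0]
w=onz(p,c,.066)[:,:2];print(np.round(w,4),w.mean(0))
d=(w[1]-w[0])/2+(w[3]-w[2])/2;y=np.degrees(np.arctan2(d[1],d[0]));print(y,np.hypot(*d),np.linalg.norm((w[0]+w[1]-w[2]-w[3])/2))
C=np.r_[w.mean(0),.06];n=np.array([-np.sin(np.radians(y)),np.cos(np.radians(y)),0])
go(C-n*.048,90+y)
```

```text
[[ 0.5309 -0.1312]
 [ 0.6276 -0.1586]
 [ 0.5237 -0.1555]
 [ 0.6207 -0.184 ]] [ 0.57572936 -0.15732593]
-16.094430182110386 0.10078631661893321 0.025798848911351965
shift [ 2.7 -5.2  2.2] turn [ 0.1 -0.   5.3]
```

>>> step_arm --rows '[2.7,-5,2,0,0,5.3,-1,2.7,-5,2,0,0,5.3,-1,2.7,-5,2,0,0,5.3,-1]'

```text
time: 6.23
eef_pos: [0.5622, -0.204, 0.0602]
tcp_rot: [3.139, -0.0, 1.291]
ft_force: [-1.3, 0.1, -0.3]
width: 0.0001
finger_force: 0.0
```

>>> step_arm --rows '[5,0,0,0,0,0,-1,10,0,0,0,0,0,-1,13,0,0,0,0,0,-1,16,0,0,0,0,0,-1,18,0,0,0,0,0,-1,18,0,0,0,0,0,-1]'

```text
time: 6.73
eef_pos: [0.5664, -0.1861, 0.0586]
tcp_rot: [-3.141, -0.0, 1.29]
ft_force: [0.5, -0.3, 0.7]
width: 0.0
finger_force: 0.0
```

```bash
sed -i 's/^C=.*/C=np.array([.5757,-.1573,.022]);y=np.radians(-16.1);n=np.array([-np.sin(y),np.cos(y),0]);a=np.array([np.cos(y),np.sin(y),0])/' bar.py; python3 bar.py
```

```text
s,h,along [-30.2  36.6  -1. ] [-1.79989083e+02 -2.16506406e-02  7.38835242e+01] [ 0.45054892 -0.31277014  0.68153901]
```

>>> step_arm --rows '[1,0,-1.5,0,0,0,-1,2,0,-1.5,0,0,0,-1,3,0,-1.5,0,0,0,-1,4,0,-1.5,0,0,0,-1,4,0,-1.5,0,0,0,-1]'

```text
time: 7.15
eef_pos: [0.5673, -0.1829, 0.0602]
tcp_rot: [-3.141, -0.0, 1.288]
ft_force: [0.7, -0.9, 0.3]
width: 0.0004
finger_force: 0.0
```

```bash
python3 bar.py
python3 - <<'E'
import numpy as np
# arc from front edge (-16.7,38)
P=np.array([-16.2-12.7,38.]);
for t in range(0,61,5):
    c,s=np.cos(np.radians(t)),np.sin(np.radians(t));q=np.array([c*P[0]+s*P[1],-s*P[0]+c*P[1]])-P
    print(t,np.round(q,1))
E
```

```text
s,h,along [-26.9  38.2  -1. ] [-1.79991473e+02 -8.76866198e-03  7.38179808e+01] [ 0.69664006 -0.94966758  0.30212526]
0 [0. 0.]
5 [3.4 2.4]
10 [7.  4.4]
15 [10.8  6.2]
20 [14.7  7.6]
25 [18.8  8.7]
30 [22.9  9.4]
35 [27.   9.7]
40 [31.2  9.7]
45 [35.3  9.3]
50 [39.4  8.6]
55 [43.5  7.5]
60 [47.4  6. ]
```

>>> step_arm --rows '[1.5,0,0,0,0,0,-1,3.2,0,-1.2,0,0,0,-1,4.9,0,-2.4,0,0,0,-1,6.7,0,-3.4,0,0,0,-1,8.5,0,-4.4,0,0,0,-1,10.4,0,-5.3,0,0,0,-1,12.3,0,-6.2,0,0,0,-1,14.3,0,-6.9,0,0,0,-1,16.2,0,-7.6,0,0,0,-1,16.2,0,-7.6,0,0,0,-1]'

```text
time: 7.98
eef_pos: [0.5721, -0.1667, 0.068]
tcp_rot: [3.141, -0.001, 1.289]
ft_force: [0.4, -0.2, 0.4]
width: 0.0008
finger_force: 0.4
```

```bash
python3 bar.py; python3 m.py 6
```

```text
s,h,along [-10.   46.   -0.8] [ 1.79987650e+02 -3.10907557e-02  7.38553174e+01] [ 0.39997818 -0.18206445  0.43541492]
[311 228  33  12 188] [327.48404255 233.68085106] [[ 0.57465621 -0.15161144  0.055     ]]
[ 482  301   82   99 3753] [521.21289635 354.07700506] [[ 0.98497153 -0.60563658  0.055     ]]
[ 0.57192226 -0.16734103  0.06787465]
```

View pics/m6.png

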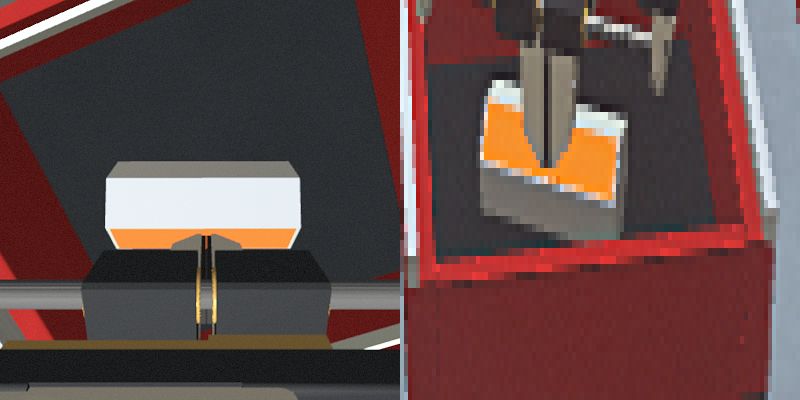

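>>> step_arm --rows '[2,0,-0.6,0,0,0,-1,4,0,-1.1,0,0,0,-1,6,0,-1.5,0,0,0,-1,8,0,-1.8,0,0,0,-1,10,0,-2,0,0,0,-1,12,0,-2.1,0,0,0,-1,14,0,-2.2,0,0,0,-1,16,0,-2.2,0,0,0,-1,18,0,-2.1,0,0,0,-1,20,0,-2,0,0,0,-1,22,0,-1.8,0,0,0,-1,24,0,-1.5,0,0,0,-1,26,0,-1.5,0,0,0,-1,26,0,-1.5,0,0,0,-1,26,0,-10,0,0,0,-1,20,0,-40,0,0,0,-1,0,0,-80,0,0,0,-1,-20,0,-120,0,0,0,-1,-20,0,-120,0,0,0,-1]'

```text
time: 9.67
eef_pos: [0.5687, -0.193, 0.1957]
tcp_rot: [3.13, 0.002, 1.283]
ft_force: [1.4, -1.8, 0.8]
width: 0.0009
finger_force: 0.0
```

```bash
python3 bar.py; python3 m.py 7; python3 -c "
from h import *
go([.5635,.16,.2],94.45)"
```

```text
s,h,along [-36.2 173.7   3.1] [1.79344788e+02 1.29508440e-01 7.35177299e+01] [ 1.41549919 -1.82270615  0.75891762]
[313 222  33  10 147] [329.5170068  226.57142857] [[ 0.5819195  -0.11669726  0.055     ]]
[ 482  301   82   99 3732] [521.37165059 354.35450161] [[ 0.98505657 -0.60641549  0.055     ]]
[ 0.56755334 -0.18932727  0.19131613]
shift [ 334.  -102.3   -9.4] turn [  0.4   0.1 -20.8]
```

View pics/m7.png

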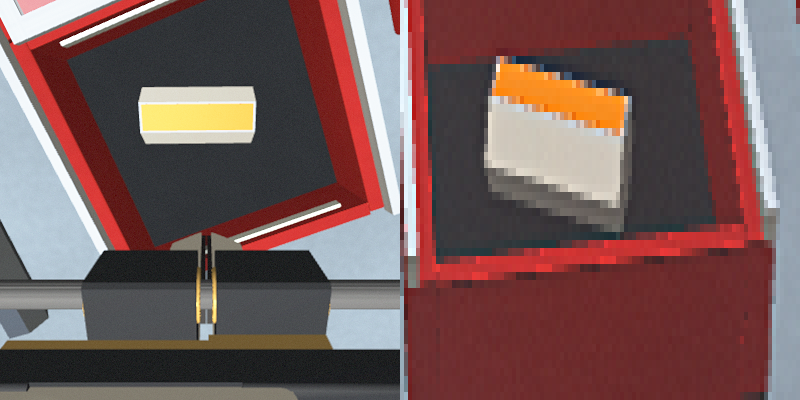

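>>> step_arm --rows '[339,-102,-9,0,0,-20.6,-1,339,-102,-9,0,0,-20.6,-1,339,-102,-9,0,0,-20.6,-1,339,-102,-9,0,0,-20.6,-1,339,-102,-9,0,0,-20.6,-1,339,-102,-9,0,0,-20.6,-1,339,-102,-9,0,0,-20.6,-1,339,-102,-9,0,0,-20.6,-1,339,-102,-9,0,0,-20.6,-1,339,-102,-9,0,0,-20.6,-1,339,-102,-9,0,0,-20.6,-1,339,-102,-9,0,0,-20.6,-1,339,-102,-9,0,0,-20.6,-1]'

```text
time: 10.85
eef_pos: [0.5624, 0.1653, 0.1959]
tcp_rot: [-3.14, 0.001, 1.645]
ft_force: [0.1, 0.0, 0.1]
width: 0.0005
finger_force: 0.0
```

```bash
python3 -c "
from h import *
im,p=snap('wrist')
h=cv2.cvtColor(im,cv2.COLOR_RGB2HSV);m=cv2.inRange(h,(25,150,150),(35,255,255));n,l,st,c=cv2.connectedComponentsWithStats(m);print(st[1:][st[1:,4]>50])
go([.5635,.168,.108],94.45);print(sense()['eef_pos'])"
```

```text
[]
shift [ 2.9  1.1 88.2] turn [-0.1  0.1 -0.2]
[0.56268178 0.16513752 0.19623099]
```

>>> step_arm --rows '[3,0,40,0,0,0,-1,3,0,75,0,0,0,-1,3,0,87,0,0,0,-1,3,0,87,0,0,0,-1,-8,0,87,0,0,0,-1,-17,0,87,0,0,0,-1,-25,0,87,0,0,0,-1,-35,0,87,0,0,0,-1,-50,0,87,0,0,0,-1,-65,0,87,0,0,0,-1,-80,0,87,0,0,0,-1,-95,0,87,0,0,0,-1,-110,0,87,0,0,0,-1,-125,0,87,0,0,0,-1,-140,0,87,0,0,0,-1,-155,0,87,0,0,0,-1,-170,0,87,0,0,0,-1,-185,0,87,0,0,0,-1,-195,0,87,0,0,0,-1,-200,0,87,0,0,0,-1]'

```text
time: 12.57
eef_pos: [0.5791, -0.0346, 0.1112]
tcp_rot: [3.139, 0.001, 1.645]
ft_force: [1.1, 2.7, 1.8]
width: 0.0006
finger_force: 1.1
```

>>> step_arm --rows '[-6,0,0,0,0,0,-1,-12,0,0,0,0,0,-1,-18,0,0,0,0,0,-1,-24,0,0,0,0,0,-1,-28,0,0,0,0,0,-1,-32,0,0,0,0,0,-1,-32,0,0,0,0,0,-1]'

```text
time: 13.15
eef_pos: [0.5805, -0.0654, 0.1096]
tcp_rot: [-3.141, 0.001, 1.647]
ft_force: [0.6, -0.4, -0.2]
width: 0.0003
finger_force: 0.0
```

>>> step_arm --rows '[-3,0,0,0,0,0,-1,-6,0,0,0,0,0,-1,-9,0,0,0,0,0,-1,-11,0,0,0,0,0,-1,-11,0,0,0,0,0,-1]'

```text
time: 13.57
eef_pos: [0.5804, -0.0669, 0.1095]
tcp_rot: [-3.139, -0.009, 1.653]
ft_force: [-4.1, 15.4, 5.5]
width: 0.0003
finger_force: 8.3
```

>>> step_arm --rows '[20,0,0,0,0,0,-1,40,0,0,0,0,0,-1,50,0,-40,0,0,0,-1,80,0,-80,0,0,0,-1,120,0,-120,0,0,0,-1,160,0,-150,0,0,0,-1,200,0,-150,0,0,0,-1,200,0,-150,0,0,0,-1,200,0,-150,0,0,0,-1]'

```text
time: 14.32
eef_pos: [0.5659, 0.1323, 0.2621]
tcp_rot: [3.138, -0.004, 1.657]
ft_force: [0.4, 0.0, -0.5]
width: 0.0007
finger_force: 0.0
```

```bash
python3 -c "
from h import *
a,_=snap('scene');b,_=snap('side')
A=cv2.resize(a[145:295,225:405],(480,400));B=cv2.resize(b[155:280,275:390],(320,348));B=np.vstack([B,np.zeros((52,320,3),np.uint8)])
cv2.imwrite('pics/end.png',np.hstack([A,B])[:,:,::-1]);print(sense()['ft_force'])"
```

```text
[-0.00376835 -1.35939282 -0.79260721]
```

View pics/end.png

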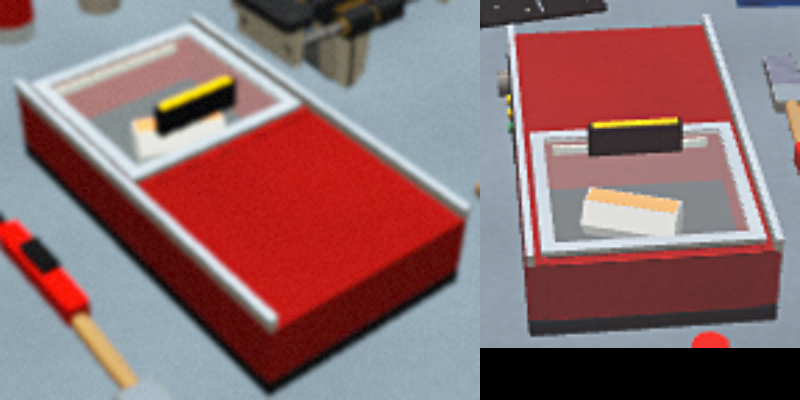

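The guard is shut over the chamber, and the bar lies inside with its orange face on top. The arm is clear of everything.

```bash
python3 -c "
from rig import *
print(finish_job())"
```

```text
the job is handed in; nothing more can be done
None
```

I opened the guard to its stop, rolled the bar one flat so its orange face is on top, shut the guard to its stop and let go, and handed the job in at about 14 s; the verdict was not shown.

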